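# Swing out the drip hook and hang the staining rack in its saddle

### The job

Swing the flat folding hook fully out from the white panel until it meets its stop, then hang the steel slide-staining rack on it by its handle loop, with the hook passing through the loop and the loop's top bar dropped down into the notch of the little saddle on the hook. Do it gently, without straining the hook against its stop or forcing the rack, let go of the rack so that it hangs still and level, and leave the dishes, bottle and mouse where they are.

Things in the scene. Friction and masses are not known exactly. Their poses are not given: they have to be found in the camera images.
- station: Fixed white upright panel, 260 wide (x) x 12 thick (y) x 165 high, random place and yaw, over a steel drip tray (260 x 200, rim 16 high) on its -y side. Origin: centre of the panel's underside on the bench; x along the panel, z up, -y out of the front face that carries the hook.
- hook: Steel folding hook, bar 8 thick x 16 high, 134 long. Origin: on its upright hinge axis, level with the bar's top edge, 170 above the bench, 22 out from the panel's mid-plane; x along the bar. Starts with x within 0.15 rad of the panel's +x; swings clockwise seen from above to a stop at x along the panel's -y; beyond, the mount bends 0.01 rad per 3 N at the tab. Stiff hinge, 0.25 N m; stays put.
- hook_tab (a point): Centre of the top of the tab, a round upright post (10 diameter) at the hook's tip, 130 from the hinge axis, rising 35 above the bar's top edge to 205 above the bench, so 40 above the panel's top edge. Folded, its axis is 16 or more in front of the panel's face; above the panel it is free all round, also behind.
- hook_run (a point): Point on the bar's top edge 65 from the hinge axis. NOT the saddle: the dark saddle's centre is anywhere 45 to 85 from the axis, unmeasured: feel or look. Saddle 25 long, 16 wide: two upright cheeks, each 5 long along the bar, tops 14 above the bar's top edge; notch 15 long between them, floor 4 above that edge. It slides along the bar when pushed with over 6 N, within that range.
- rack: Steel slide-staining rack, 0.2 to 0.33 kg, upright on the bench. Body 88 (x) x 40 (y) x 40 high; rods (6 diameter) at x = +-39 carry a cross bar along x, 86 long, 10 x 10, from 115 to 125 above the underside; on its middle a black grip block 32 (x) x 12 (y), from 125 to 163. Loop under the bar 72 wide, 75 high, open along y. Origin: centre of underside. Same if turned end for end.
- rack_bar (a point): Middle of the underside of the rack's cross bar, 115 above the rack's underside; this is what rests on the notch floor.
- dishes: Bystander: stack of four culture dishes, 90 diameter x 60 high. Origin: centre of the underside.
- bottle: Bystander: small amber bottle, 38 diameter x 75 high. Origin: centre of the underside.
- mouse: Bystander: black computer mouse, 100 x 58 x 32 high, behind the panel. Origin: centre of the underside.
Mind the look-alikes: they are no part of the job. Several things look just like the rack: the one meant starts farthest to the robot's left.

How it is judged:
On the way, in this order (a step that is already met when the one before it is completed fails the run):
1. the hook is swung fully out to its stop while the rack still stands untouched (angle between the x axis of hook and the y axis of station, either way round below 0.08 rad and distance of rack from where it was at the start of the episode below 0.02 m), for 0.2 s.
2. the rack's bar is down in the saddle's notch (z of rack_bar in the frame of hook between 0.002 and 0.006 m and x of rack_bar in the frame of hook between 0.04 and 0.09 m and contact force between rack and hook above 0.5 N), for 0.2 s.
At the end, for the whole second after the job is handed in: The hook stands out from the panel within 0.12 rad of square; the rack hangs on it at rest, released, within 0.2 rad of upright, its bar down on the notch floor (underside of the bar 2 to 6 mm above the hook bar's top edge, 40 to 90 mm from the hinge axis) (all of step 2 and angle between the x axis of hook and the y axis of station, either way round below 0.12 rad and y of rack_bar in the frame of hook between -0.025 and 0.025 m and angle between rack's own z axis and vertical below 0.2 rad and linear speed of rack below 0.03 m/s); the robot touches nothing.
It fails at once if the hook is strained: its tab pressed more than 12 mm past the stop (about 28 N) (x of hook_tab in the frame of station below -0.087 m).
It fails at once if the rack is forced, knocked or dropped on the hook or its panel: more than 30 N between them (contact force between rack and station above 30 N).
It fails at once if a bystander is displaced by more than 25 mm (distance of any of dishes, bottle, mouse from where it was at the start of the episode above 0.025 m).
It also fails if it takes over 72 s, if anything falls off the work surface, if the arm or the gripper's body presses on something with over 40 N, if the wrist force passes 120 N, or if a joint passes its speed limit or range.

### The arm

A 7-joint arm with a two-finger parallel gripper is mounted at the origin on the work surface. World frame = base frame: x ahead of the robot, y to its left, z up, the work surface at z = 0. Lengths are in m, angles in rad, forces in N, time in s.
With the tool pointing down it reaches from about 0.4 to 0.925 m from the base axis. Payload 5.6 kg.
Tool frame: the origin (TCP) lies between the finger pads; the fingertips stand 11 mm ahead of it and the grasp point (between the pads) lies 8 mm behind it (robot.tip_reach is the distance from the TCP to the fingertips, in m); z points along the fingers, y is the line along which they close (so a half turn about z gives the same grasp; the last joint's range is limited). The gripper opens to 85 mm and grips with 20 to 120 N. Pads are 22 mm wide; open, the fingers measure 114 mm over their backs; the gripper's body (76 mm by 85 mm) begins 54 mm behind the grasp point. The pads swing forward as they close: fully open they stand 13 mm farther back than shut.
Start: joints at [-1.235, 0.468, -0.012, 1.603, 0.006, 1.071, -0.056], TCP at [0.24, 0.604, 0.242] pointing down, gripper open.
Joint ranges: [-2.53, 2.53], [-0.31, 2.02], [-1.57, 1.55], [0.28, 2.44], [-1.29, 4.43], [0.15, 1.84], [-2.92, 2.92]. Speed limits (rad/s): [2.57, 2.57, 3.14, 3.14, 3.14, 3.14, 3.14].

### API

Orientations are given as a rotation vector (axis times angle).
In Python, from rig import robot gives the robot as it stands.
- The arm moves only by the shell command python3 -m pendant 'ROWS' [FORCE]. ROWS is JSON, a list of rows, each a list of 5 numbers: the shift along the tool's x, y, z in m, then the turn about the tool's z in degrees, then the finger opening in m, from 0 to 0.0854. In form: [[tx, ty, tz, yaw, hand], ...]. A call has 1 to 20 rows; each row shifts and turns the commanded pose from where the row before left it, along the tool's axes as they then stand; what a row does not reach is not made up. A row lasts 1/8 s, in which the tool goes at most 62.5 mm and 10.7 degrees, less where a joint would pass 70% of its speed; a pose out of reach is approached as far as the arm can. A call is refused whole if a number of a shift passes 0.0625 or a number of a turn 10.7, either way. A call with a gripper value outside its range is refused whole. The fingers move at their own pace and stop on an object; FORCE is the grip in N (left out, the last holds). Time passes only in rows, so rows that do not move let the fingers close. It gives the time, the measured TCP pose, the force, the opening and the grip force at its end, in the units of the state.
- robot.get_obs(): the state, without advancing time (a new reading comes with each control period).
- robot.camera(name): name is "scene" or "top"; returns a dict with "img" (420x560x3 uint8, red, green, blue), "mtx" (3x3 intrinsics, pixels), "distortion" ([k1, k2, p1, p2, k3] as OpenCV has them; the pictures are not rectified), "world_from_camera" (4x4, takes a point from camera to world coordinates). Camera axes: x right, y up, looking along -z (the intrinsics and any distortion apply to the point x, -y, -z); pixel columns grow to the right and rows downward; lengths in m; the calibration is good to about 2 mm. A picture is of the moment at which its call begins. There is no depth.
- robot.hand_in(): hands the job in; it is judged then, once.
The state is a dict: "t": time; "joints": joint angles; "joint_vel": joint speeds; "joint_torque": joint torques, N m; "eef_pos": TCP position; "eef_rot": TCP orientation; "ft_force": force on the tool from outside, world axes, zero at the start; "ft_torque": the same for the moment, N m; "width": finger opening in m; "finger_force": force on a finger pad.
Only numpy, scipy, OpenCV 4.12 (cv2) and the standard library are available. Lean on these libraries where they do the work, as an engineer would, in place of code of your own. Each camera call takes 0.05 s, during which the arm holds its last target. There are 200 camera calls.

## Working session

There is one attempt and no reset: what is moved stays moved. The work goes in short steps, Python scripts to look and compute and a shell command to move; the robot and the scene stay as the last step left them, time stands still between calls to the robot, and variables do not carry over. Pictures are saved under pics/ and viewed, at most 10 in all, crops included, and the job is handed in when it is done.

```bash
mkdir -p pics
cat > h.py <<'E'
import numpy as np, cv2
from rig import robot
from scipy.spatial.transform import Rotation as R
def grab(n,f):
    c=robot.camera(n); cv2.imwrite(f,c["img"][:,:,::-1]); np.savez(f+'.npz',**c); return c
def ray(f,uv):
    c=np.load(f+'.npz'); p=cv2.undistortPoints(np.array([[uv]],float),c["mtx"],c["distortion"])[0,0]
    T=c["world_from_camera"]; return T[:3,3],T[:3,:3]@np.array([p[0],-p[1],-1])
def at_z(f,uv,z):
    o,d=ray(f,uv); return o+d*(z-o[2])/d[2]
def proj(f,P):
    c=np.load(f+'.npz'); T=np.linalg.inv(c["world_from_camera"]); P=np.atleast_2d(P)@T[:3,:3].T+T[:3,3]
    return cv2.projectPoints(P*[1,-1,-1],np.zeros(3),np.zeros(3),c["mtx"],c["distortion"])[0][:,0]
def tri(f1,a,f2,b):
    o1,d1=ray(f1,a);o2,d2=ray(f2,b); s=np.linalg.lstsq(np.c_[d1,-d2],o2-o1,rcond=None)[0]
    p,q=o1+d1*s[0],o2+d2*s[1]; return (p+q)/2,np.linalg.norm(p-q)
def st():
    o=robot.get_obs(); print({k:np.round(v,4) for k,v in o.items() if k in('t','eef_pos','ft_force','width','finger_force')}, R.from_rotvec(o['eef_rot']).as_matrix().round(3).tolist())
E
python3 - <<'E'
from h import *
for n in("scene","top"):
    c=grab(n,f"pics/{n}0.png"); print(c["world_from_camera"].round(3).tolist(),c["mtx"][0,0])
st()
E
python3 -c "
import cv2
" ; ls
```

```text
[[0.579, -0.525, 0.624, 1.094], [0.815, 0.389, -0.429, -0.428], [-0.017, 0.757, 0.654, 0.792], [0.0, 0.0, 0.0, 1.0]] 383.0362579555828
[[0.027, 0.998, -0.065, 0.372], [-1.0, 0.026, -0.006, -0.014], [-0.004, 0.065, 0.998, 1.528], [0.0, 0.0, 0.0, 1.0]] 457.3842918491795
{'t': np.float64(0.1), 'eef_pos': array([0.2403, 0.6034, 0.2414]), 'ft_force': array([-0.5231, -0.163 , -0.4315]), 'finger_force': np.float64(0.0), 'width': np.float64(0.0852)} [[-0.929, 0.37, -0.0], [0.37, 0.929, -0.002], [-0.0, -0.002, -1.0]]
h.py
pics
```

View pics/scene0.png

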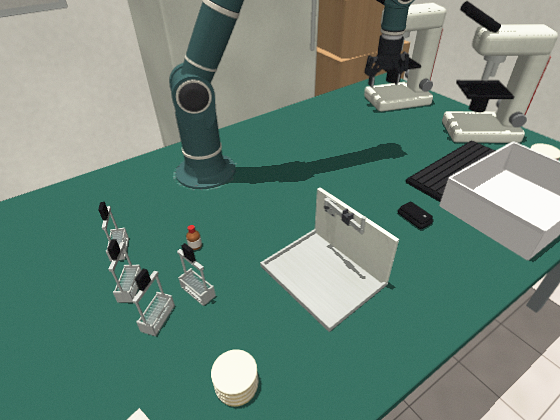

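View pics/top0.png

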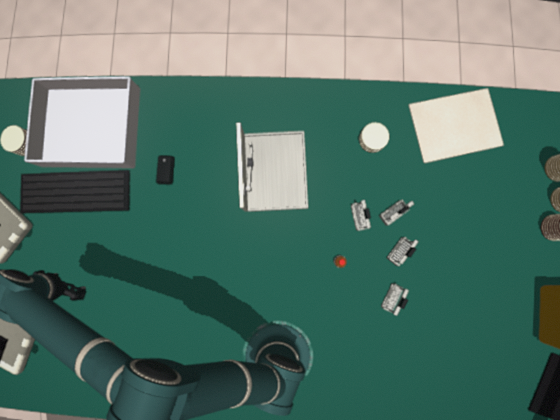

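Four look-alike racks at top pixels (361,215), (397,211), (403,250) and (396,298). Image left is the robot's left (+y), so the one at (361,215) (scene (197,285)) is the one meant. I'll confirm it and the hook in enlarged crops.

Run:
```python
import cv2,numpy as np
t=cv2.imread('pics/top0.png');s=cv2.imread('pics/scene0.png')
a=cv2.resize(t[115:215,230:330],None,fx=4,fy=4,interpolation=2)
b=cv2.resize(t[190:240,335:435],None,fx=4,fy=4,interpolation=2)
cv2.imwrite('pics/c1.png',np.vstack([a[:400],b]))
a=cv2.resize(s[185:285,305:405],None,fx=4,fy=4,interpolation=2)
b=cv2.resize(s[230:330,150:250],None,fx=4,fy=4,interpolation=2)
cv2.imwrite('pics/c2.png',np.hstack([a,b]))
```

```text
(no output)
```

View pics/c1.png

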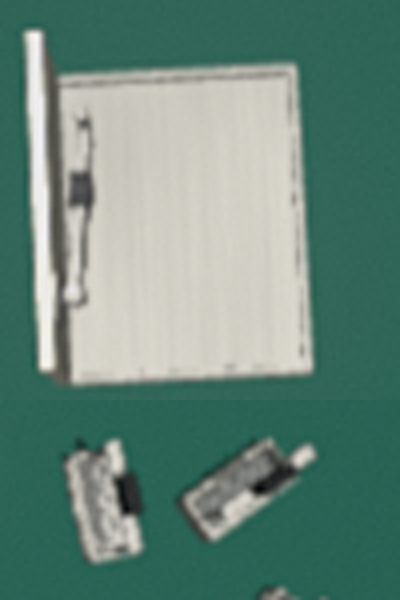

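View pics/c2.png

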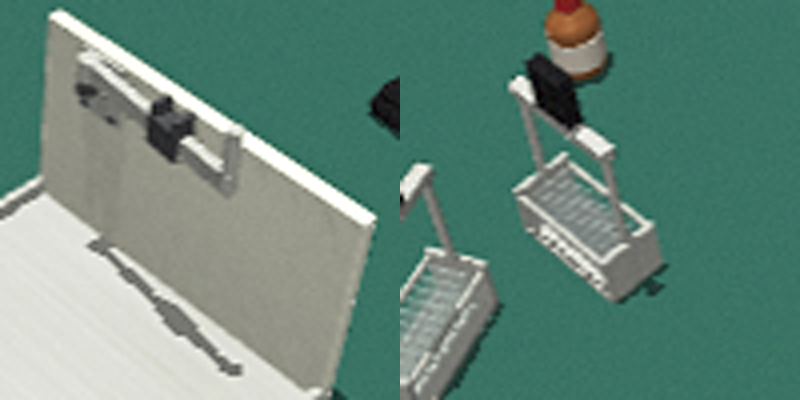

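Run:
```python
from h import *
S,T='pics/scene0.png','pics/top0.png'
c1=lambda x,y:(230+(x+.5)/4-.5,115+(y+.5)/4-.5)
c1b=lambda x,y:(335+(x+.5)/4-.5,190+(y-400+.5)/4-.5)
c2=lambda x,y:(305+(x+.5)/4-.5,185+(y+.5)/4-.5)
c2b=lambda x,y:(150+(x-400+.5)/4-.5,230+(y+.5)/4-.5)
print('panel far/near top',at_z(T,c1(34,31),.165).round(4),at_z(T,c1(47,373),.165).round(4))
print('scene panel front top edge',at_z(S,c2(50,18),.165).round(4),at_z(S,c2(366,226),.165).round(4))
print('scene panel back top edge',at_z(S,c2(62,10),.165).round(4),at_z(S,c2(376,216),.165).round(4))
print('tray corners T',at_z(T,c1(296,66),.016).round(4),at_z(T,c1(313,371),.016).round(4))
print('tab',at_z(T,c1(83,118),.205).round(4),at_z(S,c2(236,130),.205).round(4))
print('hinge',at_z(T,c1(75,295),.17).round(4),at_z(S,c2(90,62),.17).round(4))
print('saddle',at_z(T,c1(82,188),.184).round(4),at_z(S,c2(172,108),.184).round(4))
print('bar ends S',at_z(S,c2b(520,85),.125).round(4),at_z(S,c2b(605,145),.125).round(4))
print('bar ends T',at_z(T,c1b(114,442),.125).round(4))
print('grip top S',at_z(S,c2b(539,63),.163).round(4),at_z(S,c2b(562,80),.163).round(4))
print('grip T',at_z(T,c1b(135,495),.163).round(4))
print('body top S',[at_z(S,c2b(*p),.04).round(4).tolist() for p in((518,190),(565,155),(660,230),(612,270))])
print('body T',[at_z(T,c1b(*p),.04).round(4).tolist() for p in((66,458),(90,562),(143,550),(108,445))])
print('dishes',at_z(T,(375,137),.06).round(3),'bottle',at_z(T,(341,261),.06).round(3),'rack2',at_z(T,(397,210),.04).round(3))
```

```text
panel far/near top [0.7364 0.1372 0.165 ] [0.4753 0.118  0.165 ]
scene panel front top edge [0.4872 0.1102 0.165 ] [0.742 0.131 0.165]
scene panel back top edge [0.4853 0.1222 0.165 ] [0.7399 0.1416 0.165 ]
tray corners T [ 0.7514 -0.0683  0.016 ] [ 0.4941 -0.0882  0.016 ]
tab [0.6609 0.0942 0.205 ] [0.6691 0.0943 0.205 ]
hinge [0.534  0.0985 0.17  ] [0.5424 0.0972 0.17  ]
saddle [0.6125 0.0948 0.184 ] [0.6171 0.0964 0.184 ]
bar ends S [ 0.4385 -0.2701  0.125 ] [ 0.5109 -0.2503  0.125 ]
bar ends T [ 0.5123 -0.2533  0.125 ]
grip top S [ 0.4664 -0.2633  0.163 ] [ 0.4863 -0.2584  0.163 ]
grip T [ 0.469  -0.2633  0.163 ]
body top S [[0.4376, -0.2883, 0.04], [0.429, -0.252, 0.04], [0.518, -0.231, 0.04], [0.5274, -0.2681, 0.04]]
body T [[0.5066, -0.2285, 0.04], [0.422, -0.2496, 0.04], [0.4329, -0.2931, 0.04], [0.5183, -0.2629, 0.04]]
dishes [ 0.728 -0.302  0.06 ] bottle [ 0.321 -0.196  0.06 ] rack2 [ 0.491 -0.381  0.04 ]
```

```bash
cat >> h.py <<'E'
def go(target,yang=None):
    "shift in tool axes (after turning) and turn in deg to bring TCP to target with tool y at yang deg"
    o=robot.get_obs(); M=R.from_rotvec(o['eef_rot']).as_matrix(); a=np.degrees(np.arctan2(M[1,1],M[0,1])); turn=0
    if yang is not None:
        turn=(a-yang+180)%360-180; M=M@R.from_euler('z',turn,degrees=True).as_matrix()
    print('yang',a.round(2),'turn',np.round(turn,2),'shift',(M.T@(np.array(target)-o['eef_pos'])).round(4))
E
python3 -m pendant '[[0,0,-0.02,-10,0.04],[0,0,-0.02,-10,0.04],[0,0,0,0,0.04]]' 40
python3 -c "
from h import *
go([0.665,0.094,0.28],88)"
```

```text
t: 0.48
eef_pos: [0.2407, 0.6045, 0.2834]
eef_rot: [0.05, 3.141, 0.004]
ft_force: [-0.7, 0.8, 0.2]
width: 0.0402
finger_force: 0.0
yang 88.18 turn 0.18 shift [-0.4418 -0.4954  0.0024]
```

```bash
python3 -m pendant '[[-0.036,-0.041,0,0,0.04],[-0.036,-0.041,0,0,0.04],[-0.036,-0.041,0,0,0.04],[-0.036,-0.041,0,0,0.04],[-0.036,-0.041,0,0,0.04],[-0.036,-0.041,0,0,0.04],[-0.036,-0.041,0,0,0.04],[-0.036,-0.041,0,0,0.04],[-0.036,-0.041,0,0,0.04],[-0.036,-0.041,0,0,0.04],[-0.036,-0.041,0,0,0.04],[-0.036,-0.041,0,0,0.04],[0,0,0,0,0.04],[0,0,0,0,0.04]]'
python3 -c "
from h import *
st();go([0.665,0.094,0.192],88)
print(robot.get_obs()['joints'].round(2))"
```

```text
t: 2.22
eef_pos: [0.6568, 0.0997, 0.2808]
eef_rot: [-0.05, -3.139, -0.0]
ft_force: [-0.5, -0.9, -0.0]
width: 0.0399
finger_force: 0.0
{'t': np.float64(2.225), 'eef_pos': array([0.6568, 0.0997, 0.2808]), 'ft_force': array([-0.4646, -0.8554, -0.0484]), 'finger_force': np.float64(0.0), 'width': np.float64(0.0399)} [[-0.999, 0.032, -0.002], [0.032, 0.999, 0.0], [0.002, 0.0, -1.0]]
yang 88.17 turn 0.17 shift [-0.0086 -0.0054  0.0888]
[-0.32  0.46  0.17  1.53 -0.08  1.16  1.4 ]
```

```bash
python3 -m pendant '[[-0.009,-0.005,0.02,0,0.04],[0,0,0.02,0,0.04],[0,0,0.02,0,0.04],[0,0,0.015,0,0.04],[0,0,0.014,0,0.04],[0,0,0,0,0.04]]'
python3 -c "
from h import *
st();print(robot.get_obs()['joints'].round(2))
grab('scene','pics/s1.png');grab('top','pics/t1.png')
import cv2
s=cv2.imread('pics/s1.png')[150:250,290:430];cv2.imwrite('pics/s1c.png',cv2.resize(s,None,fx=5,fy=5,interpolation=2))"
```

```text
t: 2.98
eef_pos: [0.6657, 0.094, 0.1919]
eef_rot: [-0.047, -3.139, 0.001]
ft_force: [0.4, 0.1, 0.3]
width: 0.0399
finger_force: 0.0
{'t': np.float64(2.975), 'eef_pos': array([0.6657, 0.094 , 0.1919]), 'ft_force': array([0.4402, 0.0837, 0.3088]), 'finger_force': np.float64(0.0), 'width': np.float64(0.0399)} [[-1.0, 0.03, -0.002], [0.03, 1.0, -0.0], [0.002, -0.0, -1.0]]
[-0.3   0.55  0.16  1.59 -0.1   1.    1.43]
```

View pics/s1c.png

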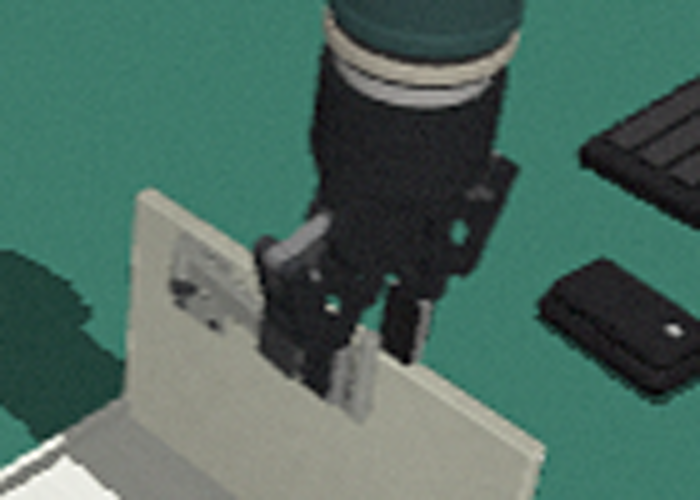

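The post is between the fingers, a few mm toward +x of the pads' centre. I'll shift 4 mm and close gently to confirm.

```bash
python3 -m pendant '[[-0.004,0,0,0,0.04],[0,0,0,0,0.015],[0,0,0,0,0.015],[0,0,0,0,0.005],[0,0,0,0,0.005],[0,0,0,0,0.005],[0,0,0,0,0.005]]' 20
python3 -m pendant '[[0,0,0,0,0.016],[0,0,0,0,0.016],[0,0,0,0,0.016]]' 20
python3 -c "
from h import *
st()"
```

```text
t: 3.95
eef_pos: [0.6706, 0.0942, 0.1935]
eef_rot: [0.046, 3.141, 0.001]
ft_force: [1.9, 1.5, 1.0]
width: 0.0089
finger_force: 20.0
t: 4.32
eef_pos: [0.6702, 0.0934, 0.1931]
eef_rot: [-0.047, -3.141, 0.001]
ft_force: [-0.1, 0.6, -0.3]
width: 0.0157
finger_force: 0.0
{'t': np.float64(4.325), 'eef_pos': array([0.6702, 0.0934, 0.1931]), 'ft_force': array([-0.0601,  0.6117, -0.3139]), 'finger_force': np.float64(0.0), 'width': np.float64(0.0157)} [[-1.0, 0.03, -0.001], [0.03, 1.0, -0.0], [0.001, -0.0, -1.0]]
```

```bash
python3 -m pendant '[[0.0003,-0.009,0,4,0.016],[0.0003,-0.009,0,4,0.016],[0.0003,-0.009,0,4,0.016],[0.0003,-0.009,0,4,0.016],[0.0003,-0.009,0,4,0.016],[0.0003,-0.009,0,4,0.016],[0.0003,-0.009,0,4,0.016],[0.0003,-0.009,0,4,0.016],[0.0003,-0.009,0,4,0.016],[0.0003,-0.009,0,4,0.016]]'
python3 -c "
from h import *
st();H=np.array([.54,.0982]);a=np.radians(-46)
o=robot.get_obs()['eef_pos'];d=o[:2]-H;print(np.hypot(*d),np.degrees(np.arctan2(d[1],d[0])))
go([*(H+.13*np.array([np.cos(a),np.sin(a)])),.193],44)"
```

```text
t: 5.58
eef_pos: [0.6377, 0.0127, 0.1932]
eef_rot: [-1.12, -2.934, -0.002]
ft_force: [0.6, 1.3, -0.8]
width: 0.0158
finger_force: 0.9
{'t': np.float64(5.575), 'eef_pos': array([0.6377, 0.0127, 0.1932]), 'ft_force': array([ 0.5692,  1.329 , -0.8172]), 'finger_force': np.float64(0.9458), 'width': np.float64(0.0158)} [[-0.746, 0.666, -0.0], [0.666, 0.746, 0.001], [0.001, 0.001, -1.0]]
0.12981210315733271 -41.178855555898195
yang 48.21 turn 4.21 shift [-0.0006 -0.0109  0.0002]
```

```bash
python3 -m pendant '[[0.0003,-0.009,0,4,0.016],[0.0003,-0.009,0,4,0.016],[0.0003,-0.009,0,4,0.016],[0.0003,-0.009,0,4,0.016],[0.0003,-0.009,0,4,0.016],[0.0003,-0.009,0,4,0.016],[0.0003,-0.009,0,4,0.016],[0.0003,-0.009,0,4,0.016],[0.0003,-0.009,0,4,0.016],[0,0,0,0,0.016]]'
python3 -m pendant '[[0,-0.004,0,2,0.016],[0,-0.004,0,2,0.016],[0,0,0,0,0.016]]'
python3 -c "
from h import *
st();H=np.array([.54,.0982]);
o=robot.get_obs()['eef_pos'];d=o[:2]-H;print(np.hypot(*d),np.degrees(np.arctan2(d[1],d[0])))"
```

```text
t: 6.82
eef_pos: [0.5691, -0.0288, 0.1935]
eef_rot: [1.97, 2.446, 0.0]
ft_force: [0.7, 0.0, 1.1]
width: 0.016
finger_force: 0.1
t: 7.2
eef_pos: [0.5613, -0.0302, 0.1935]
eef_rot: [2.055, 2.376, 0.0]
ft_force: [1.5, -1.1, 0.3]
width: 0.0158
finger_force: 0.7
{'t': np.float64(7.2), 'eef_pos': array([ 0.5613, -0.0302,  0.1935]), 'ft_force': array([ 1.469 , -1.0538,  0.311 ]), 'finger_force': np.float64(0.7177), 'width': np.float64(0.0158)} [[-0.144, 0.99, 0.0], [0.99, 0.144, -0.0], [-0.0, 0.0, -1.0]]
0.13017877526752655 -80.59020229493552
```

Now small steps, watching for the force rise at the stop.

```bash
for i in 1; do python3 -m pendant '[[0,-0.003,0,1.3,0.016],[0,0,0,0,0.016]]'; python3 -m pendant '[[0,-0.003,0,1.3,0.016],[0,0,0,0,0.016]]';python3 -m pendant '[[0,-0.003,0,1.3,0.016],[0,0,0,0,0.016]]'; python3 -m pendant '[[0,-0.002,0,1,0.016],[0,0,0,0,0.016]]'; done | grep -E "pos|for"
```

```text
eef_pos: [0.5582, -0.0306, 0.1934]
ft_force: [1.3, -0.5, 0.3]
finger_force: 0.8
eef_pos: [0.5551, -0.0309, 0.1933]
ft_force: [2.4, -0.3, 0.8]
finger_force: 0.8
eef_pos: [0.552, -0.0312, 0.1933]
ft_force: [2.0, -0.9, -0.6]
finger_force: 0.8
eef_pos: [0.5502, -0.0313, 0.1933]
ft_force: [1.5, -0.8, -0.3]
finger_force: 0.9
```

```bash
for i in 1; do python3 -m pendant '[[0,-0.0015,0,0.5,0.016],[0,0,0,0,0.016]]'; python3 -m pendant '[[0,-0.0015,0,0.5,0.016],[0,0,0,0,0.016]]';python3 -m pendant '[[0,-0.0015,0,0.5,0.016],[0,0,0,0,0.016]]';  done | grep -E "pos|for"
```

```text
eef_pos: [0.5487, -0.0314, 0.1933]
ft_force: [1.3, -0.2, -0.5]
finger_force: 0.9
eef_pos: [0.5472, -0.0315, 0.1933]
ft_force: [1.3, -1.3, 0.3]
finger_force: 0.9
eef_pos: [0.5457, -0.0315, 0.1933]
ft_force: [1.8, -1.3, 0.5]
finger_force: 0.9
```

```bash
for i in 1; do python3 -m pendant '[[0,-0.0015,0,0.5,0.016],[0,0,0,0,0.016]]'; python3 -m pendant '[[0,-0.0015,0,0.5,0.016],[0,0,0,0,0.016]]';python3 -m pendant '[[0,-0.001,0,0.5,0.016],[0,0,0,0,0.016]]';  done | grep -E "pos|for"
```

```text
eef_pos: [0.5442, -0.0316, 0.1933]
ft_force: [0.4, -2.3, 1.0]
finger_force: 0.9
eef_pos: [0.5427, -0.0316, 0.1933]
ft_force: [1.8, -1.9, 0.3]
finger_force: 0.9
eef_pos: [0.5418, -0.0316, 0.1933]
ft_force: [1.2, -2.0, -0.5]
finger_force: 1.0
```

```bash
for i in 1; do python3 -m pendant '[[0,-0.0015,0,0.5,0.016],[0,0,0,0,0.016]]'; python3 -m pendant '[[0,-0.0015,0,0.5,0.016],[0,0,0,0,0.016]]';  done | grep -E "pos|for"
python3 -c "
from h import *
grab('scene','pics/s2.png');grab('top','pics/t2.png')
a=cv2.resize(cv2.imread('pics/s2.png')[170:295,265:405],None,fx=4,fy=4,interpolation=2)
b=cv2.resize(cv2.imread('pics/t2.png')[110:235,230:290],None,fx=4,fy=4,interpolation=2)
cv2.imwrite('pics/c3.png',np.hstack([a,b]))"
```

```text
eef_pos: [0.5407, -0.0316, 0.1935]
ft_force: [2.8, -1.6, -0.8]
finger_force: 1.9
eef_pos: [0.5397, -0.0316, 0.1936]
ft_force: [5.7, -1.6, -1.3]
finger_force: 2.7
```

View pics/c3.png

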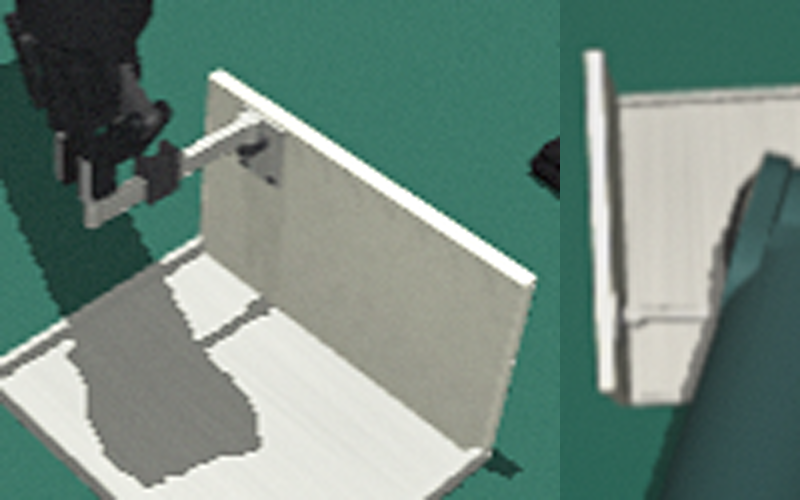

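Stop reached: the force rose to 5.7 N and the hook stands square out, with the saddle near scene px (305,213). Back off, lift, and head over the rack.

```bash
python3 -m pendant '[[0,0.003,0,0,0.018],[0,0.001,0,0,0.02],[0,0,-0.02,0,0.025],[0,0,-0.04,0,0.04],[0,0,-0.04,0,0.05]]'
python3 -m pendant '[[0.03,0,-0.03,10,0.05],[0,0,0,10,0.05],[0,0,0,10,0.05],[0,0,0,10,0.05],[0,0,0,10,0.05],[0,0,0,10,0.05],[0,0,0,10,0.05],[0,0,0,0,0.05]]'
python3 -c "
from h import *
st();go([.474,-.2605,.25],-76);print(robot.get_obs()['joints'].round(2))"
```

```text
t: 10.92
eef_pos: [0.5417, -0.0314, 0.2937]
eef_rot: [-2.231, -2.208, 0.003]
ft_force: [0.3, 0.5, 0.8]
width: 0.0499
finger_force: 0.0
t: 11.92
eef_pos: [0.5424, -0.0014, 0.3228]
eef_rot: [-3.096, -0.532, 0.003]
ft_force: [-0.3, -0.3, 0.2]
width: 0.0495
finger_force: 0.0
{'t': np.float64(11.925), 'eef_pos': array([ 0.5424, -0.0014,  0.3228]), 'ft_force': array([-0.2629, -0.2674,  0.2489]), 'finger_force': np.float64(0.0), 'width': np.float64(0.0495)} [[0.943, 0.334, -0.002], [0.334, -0.943, 0.0], [-0.002, -0.001, -1.0]]
yang -70.48 turn 5.52 shift [-0.1289  0.235   0.0729]
[-0.71  0.24  0.79  1.81 -0.19  1.17 -1.1 ]
```

```bash
python3 -m pendant '[[0,0,0,5.5,0.05],[-0.0258,0.047,0,0,0.05],[-0.0258,0.047,0,0,0.05],[-0.0258,0.047,0,0,0.05],[-0.0258,0.047,0,0,0.05],[-0.0258,0.047,0,0,0.05],[0,0,0.03,0,0.05],[0,0,0,0,0.05]]'
python3 -c "
from h import *
st();go([.474,-.2605,.142],-76)
grab('scene','pics/s3.png');grab('top','pics/t3.png')
a=cv2.resize(cv2.imread('pics/s3.png')[180:260,265:365],None,fx=8,fy=8,interpolation=2)[:300]
a=cv2.resize(cv2.imread('pics/s3.png')[190:240,270:350],None,fx=8,fy=8,interpolation=2)[:300]
b=cv2.resize(cv2.imread('pics/s3.png')[190:310,150:250],None,fx=2.5,fy=2.5,interpolation=2)
c=cv2.resize(cv2.imread('pics/t3.png')[150:210,230:310],None,fx=5,fy=5,interpolation=2)
o=np.zeros((600,800,3),np.uint8);o[:300,:640]=a;o[300:,:400]=c;o[300:,400:650]=b;cv2.imwrite('pics/c4.png',o)"
```

```text
t: 12.92
eef_pos: [0.4728, -0.2601, 0.2915]
eef_rot: [-3.116, -0.382, 0.007]
ft_force: [0.3, 0.4, 0.8]
width: 0.0503
finger_force: 0.0
{'t': np.float64(12.925), 'eef_pos': array([ 0.4728, -0.2601,  0.2915]), 'ft_force': array([0.2847, 0.3788, 0.839 ]), 'finger_force': np.float64(0.0), 'width': np.float64(0.0503)} [[0.97, 0.241, -0.004], [0.242, -0.97, 0.002], [-0.004, -0.003, -1.0]]
yang -76.03 turn -0.03 shift [0.0016 0.0011 0.1495]
```

View pics/c4.png

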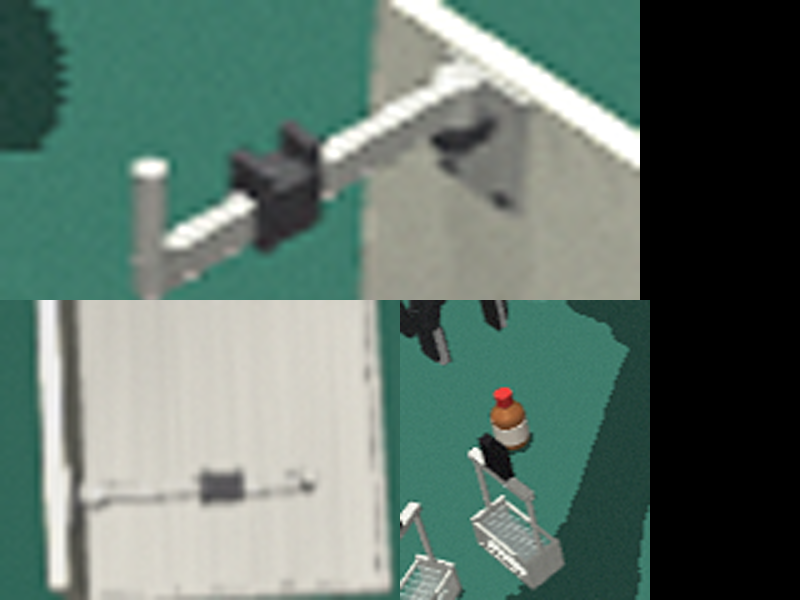

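Run:
```python
from h import *
S,T='pics/s3.png','pics/t3.png'
s=lambda x,y:(270+(x+.5)/8-.5,190+(y+.5)/8-.5)
t=lambda x,y:(230+(x+.5)/5-.5,150+(y-300+.5)/5-.5)
print('saddle T',at_z(T,t(222.5,485),.184).round(4),'ends',at_z(T,t(201,486),.184).round(4),at_z(T,t(244,484),.184).round(4))
print('saddle S',at_z(S,s(276,155),.184).round(4), 'cheek tops', at_z(S,s(251,168),.184).round(4),at_z(S,s(301,142),.184).round(4))
print('tab T',at_z(T,t(304,485),.205).round(4),'S',at_z(S,s(150,167),.205).round(4))
print('hinge T',at_z(T,t(93,496),.17).round(4),'S',at_z(S,s(465,74),.17).round(4))
# predicted pixel for the saddle at various distances
H=np.array([.5365,.0985]);u=np.array([np.sin(.077),-np.cos(.077)])
for d in (60,65,70,75): print(d,proj(S,[*(H+u*d/1000),.184]).round(2),proj(T,[*(H+u*d/1000),.184]).round(2))
print('obs',s(276,155),t(222.5,485), 'tab pred',proj(S,[*(H+u*.13),.205]),s(150,167))
```

```text
saddle T [0.5395 0.0214 0.184 ] ends [0.5386 0.0341 0.184 ] [0.5404 0.0087 0.184 ]
saddle S [0.5472 0.0186 0.184 ] cheek tops [0.5475 0.0088 0.184 ] [0.547  0.0284 0.184 ]
tab T [ 0.5381 -0.0266  0.205 ] S [ 0.5485 -0.0297  0.205 ]
hinge T [0.5327 0.099  0.17  ] S [0.5393 0.1018 0.17  ]
60 [[308.98 204.46]] [[268.27 185.91]]
65 [[307.49 205.32]] [[269.95 185.82]]
70 [[305.99 206.19]] [[271.64 185.74]]
75 [[304.48 207.06]] [[273.33 185.65]]
obs (304.0625, 208.9375) (274.1, 186.6) tab pred [[287.33326418 210.22963631]] (288.3125, 210.4375)
```

```bash
python3 -m pendant '[[0.0015,0.001,0.04,0,0.05],[0,0,0.04,0,0.05],[0,0,0.03,0,0.05],[0,0,0.02,0,0.05],[0,0,0.02,0,0.05],[0,0,0,0,0.05]]'
```

```text
t: 13.78
eef_pos: [0.4758, -0.261, 0.1425]
eef_rot: [-3.118, -0.381, 0.002]
ft_force: [-0.6, 0.6, -0.5]
width: 0.05
finger_force: 0.0
```

```bash
python3 -m pendant '[[0,0,0,0,0.02],[0,0,0,0,0.02],[0,0,0,0,0.005],[0,0,0,0,0.005],[0,0,0,0,0.005],[0,0,0,0,0.005]]' 40
python3 -m pendant '[[0,0,-0.01,0,0.005],[0,0,-0.03,0,0.005],[0,0,-0.04,0,0.005],[0,0,-0.02,0,0.005],[0,0,0,0,0.005],[0,0,0,0,0.005]]'
python3 -c "
from h import *
st();go([.543,-.12,.25],-85.6)
grab('scene','pics/s4.png');grab('top','pics/t4.png')
b=cv2.resize(cv2.imread('pics/s4.png')[170:320,100:250],None,fx=4,fy=4,interpolation=2)
cv2.imwrite('pics/c5.png',b)"
```

```text
t: 14.52
eef_pos: [0.4766, -0.2615, 0.144]
eef_rot: [3.118, 0.38, 0.002]
ft_force: [0.2, 1.1, 6.0]
width: 0.0112
finger_force: 41.8
t: 15.28
eef_pos: [0.4754, -0.2607, 0.242]
eef_rot: [-3.117, -0.38, 0.003]
ft_force: [-0.1, 1.1, -2.2]
width: 0.0114
finger_force: 40.5
{'t': np.float64(15.275), 'eef_pos': array([ 0.4754, -0.2607,  0.242 ]), 'ft_force': array([-0.063 ,  1.1209, -2.192 ]), 'finger_force': np.float64(40.5024), 'width': np.float64(0.0114)} [[0.971, 0.24, -0.002], [0.24, -0.971, 0.001], [-0.002, -0.001, -1.0]]
yang -76.09 turn 9.51 shift [ 0.0782 -0.1351 -0.008 ]
```

View pics/c5.png

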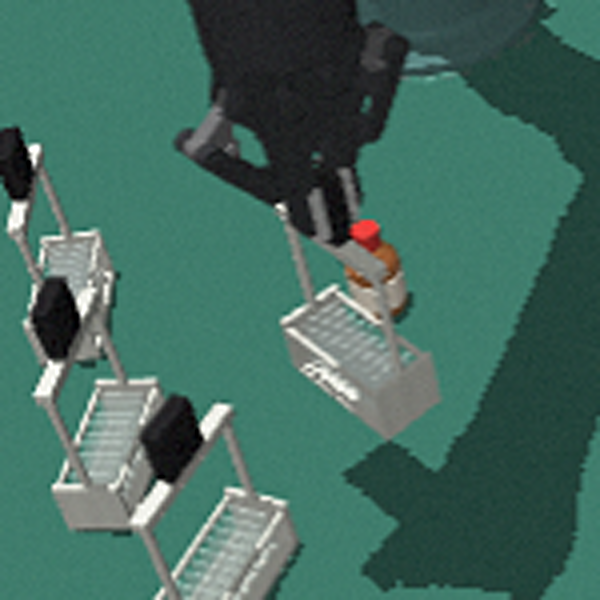

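```bash
python3 -m pendant '[[0,0,0,4.75,0.005],[0,0,0,4.75,0.005],[0,0,0,0,0.005]]'
python3 -c "
from h import *
go([.55,-.12,.244],-85.6)"
```

```text
t: 15.75
eef_pos: [0.4756, -0.2612, 0.2423]
eef_rot: [-3.139, -0.122, 0.003]
ft_force: [-0.6, -0.3, -3.7]
width: 0.0115
finger_force: 40.5
yang -85.57 turn 0.03 shift [ 0.085  -0.1351 -0.0018]
```

```bash
python3 -m pendant '[[0.017,-0.027,-0.002,0,0.005],[0.017,-0.027,0,0,0.005],[0.017,-0.027,0,0,0.005],[0.017,-0.027,0,0,0.005],[0.017,-0.027,0,0,0.005],[0,0,0,0,0.005],[0,0,0,0,0.005]]'
python3 -c "
from h import *
st();go([.5404,.02,.244],-85.6)
grab('scene','pics/s5.png')
b=cv2.resize(cv2.imread('pics/s5.png')[160:310,200:350],None,fx=4,fy=4,interpolation=2)
cv2.imwrite('pics/c6.png',b)"
```

```text
t: 16.62
eef_pos: [0.5499, -0.1208, 0.2449]
eef_rot: [3.139, 0.121, -0.002]
ft_force: [-0.1, -0.2, -1.6]
width: 0.0114
finger_force: 40.5
{'t': np.float64(16.625), 'eef_pos': array([ 0.5499, -0.1208,  0.2449]), 'ft_force': array([-0.1056, -0.1511, -1.5765]), 'finger_force': np.float64(40.5413), 'width': np.float64(0.0114)} [[0.997, 0.077, -0.001], [0.077, -0.997, -0.001], [-0.001, 0.001, -1.0]]
yang -85.58 turn 0.02 shift [ 0.0013 -0.1412  0.0008]
```

View pics/c6.png

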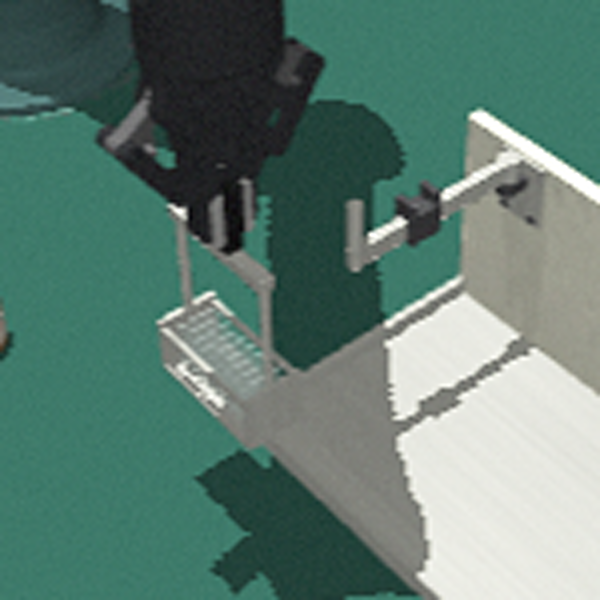

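```bash
python3 -m pendant '[[0.0013,-0.02,0,0,0.005],[0,-0.02,0,0,0.005],[0,-0.02,0,0,0.005],[0,-0.02,0,0,0.005],[0,-0.02,0,0,0.005],[0,0,0,0,0.005]]'
python3 -c "
from h import *
st();go([.5376,.055,.244],-85.6)"
python3 -m pendant '[[0,-0.02,0,0,0.005],[0,-0.02,0,0,0.005],[0,-0.02,0,0,0.005],[0,-0.015,0,0,0.005],[0,0,0,0,0.005],[0,0,0,0,0.005]]'
```

```text
t: 17.42
eef_pos: [0.5438, -0.02, 0.2452]
eef_rot: [-3.139, -0.123, 0.0]
ft_force: [0.1, 0.2, -2.0]
width: 0.0115
finger_force: 40.6
{'t': np.float64(17.425), 'eef_pos': array([ 0.5438, -0.02  ,  0.2452]), 'ft_force': array([ 0.1318,  0.1779, -1.953 ]), 'finger_force': np.float64(40.5626), 'width': np.float64(0.0115)} [[0.997, 0.078, -0.0], [0.078, -0.997, 0.001], [-0.0, -0.001, -1.0]]
yang -85.52 turn 0.08 shift [-0.0004 -0.0752  0.0012]
t: 18.18
eef_pos: [0.5384, 0.053, 0.2454]
eef_rot: [3.139, 0.118, 0.0]
ft_force: [-0.1, -0.7, -1.7]
width: 0.0111
finger_force: 40.6
```

```bash
python3 -m pendant '[[0,-0.002,0.01,0,0.005],[0,0,0.01,0,0.005],[0,0,0.01,0,0.005],[0,0,0.005,0,0.005],[0,0,0.003,0,0.005],[0,0,0,0,0.005],[0,0,0,0,0.005]]' | grep -E "pos|for"
python3 -m pendant '[[0,0.0015,0,0,0.005],[0,0.0015,0,0,0.005],[0,0,0,0,0.005]]' | grep -E "pos|for"
python3 -m pendant '[[0,0.0015,0,0,0.005],[0,0,0,0,0.005]]' | grep -E "pos|for"
```

```text
eef_pos: [0.5384, 0.0563, 0.2076]
ft_force: [0.6, 0.7, -2.7]
finger_force: 40.5
eef_pos: [0.5385, 0.0531, 0.2074]
ft_force: [-0.4, -0.4, -2.6]
finger_force: 40.5
eef_pos: [0.5386, 0.0517, 0.2073]
ft_force: [0.6, 0.2, -2.1]
finger_force: 40.5
```

```bash
python3 -m pendant '[[0,0.002,0,0,0.005],[0,0.002,0,0,0.005],[0,0.002,0,0,0.005],[0,0.002,0,0,0.005],[0,0,0,0,0.005]]' | grep -E "pos|ft"
for i in 1; do python3 -m pendant '[[0,0.001,0,0,0.005],[0,0,0,0,0.005]]'; python3 -m pendant '[[0,0.001,0,0,0.005],[0,0,0,0,0.005]]';python3 -m pendant '[[0,0.001,0,0,0.005],[0,0,0,0,0.005]]';python3 -m pendant '[[0,0.001,0,0,0.005],[0,0,0,0,0.005]]'; done | grep -E "pos|ft"
```

```text
eef_pos: [0.5392, 0.0436, 0.2073]
ft_force: [0.4, -0.4, -3.2]
eef_pos: [0.5393, 0.0428, 0.2073]
ft_force: [1.2, -0.4, -2.4]
eef_pos: [0.5393, 0.0418, 0.2073]
ft_force: [0.3, 0.0, -2.5]
eef_pos: [0.5394, 0.0407, 0.2073]
ft_force: [0.3, 0.1, -2.4]
eef_pos: [0.5395, 0.0397, 0.2073]
ft_force: [-0.3, 0.0, -1.7]
```

```bash
for i in 1; do python3 -m pendant '[[0,0.001,0,0,0.005],[0,0,0,0,0.005]]'; python3 -m pendant '[[0,0.001,0,0,0.005],[0,0,0,0,0.005]]';python3 -m pendant '[[0,0.001,0,0,0.005],[0,0,0,0,0.005]]'; done | grep -E "pos|ft"
```

```text
eef_pos: [0.5396, 0.0392, 0.2073]
ft_force: [0.1, 1.7, -2.0]
eef_pos: [0.5395, 0.039, 0.2073]
ft_force: [-1.4, 5.1, -2.9]
eef_pos: [0.5396, 0.0383, 0.2072]
ft_force: [-0.1, 5.5, -1.3]
```

Contact felt at y≈0.0388, so the notch centre is at y≈0.021, matching the picture. Back off, rise, move over and lower.

```bash
python3 -m pendant '[[0,-0.003,0,0,0.005],[0,0,-0.01,0,0.005],[0,0,-0.01,0,0.005],[0,0.01,0,0,0.005],[0,0.01,0,0,0.005],[0,0,0,0,0.005],[0,0,0,0,0.005]]'
python3 -c "
from h import *
go([.5404,.021,.205],-85.6)"
```

```text
t: 22.92
eef_pos: [0.5409, 0.0198, 0.227]
eef_rot: [-3.139, -0.12, 0.001]
ft_force: [-0.7, -0.3, -1.9]
width: 0.0113
finger_force: 40.6
yang -85.63 turn -0.03 shift [-0.0004 -0.0013  0.022 ]
```

```bash
python3 -m pendant '[[0,-0.0013,0.006,0,0.005],[0,0,0.005,0,0.005],[0,0,0,0,0.005]]' | grep -E "pos|ft"
for i in 1; do python3 -m pendant '[[0,0,0.003,0,0.005],[0,0,0,0,0.005]]'; python3 -m pendant '[[0,0,0.003,0,0.005],[0,0,0,0,0.005]]'; python3 -m pendant '[[0,0,0.002,0,0.005],[0,0,0,0,0.005]]';python3 -m pendant '[[0,0,0.0015,0,0.005],[0,0,0,0,0.005]]'; done | grep -E "pos|ft"
```

```text
eef_pos: [0.5405, 0.0214, 0.2156]
ft_force: [-0.3, -1.2, -3.2]
eef_pos: [0.5408, 0.0212, 0.2131]
ft_force: [0.8, -1.2, -2.2]
eef_pos: [0.5408, 0.0212, 0.2101]
ft_force: [1.4, -0.3, -2.5]
eef_pos: [0.5408, 0.0212, 0.2082]
ft_force: [-0.4, 0.3, -2.7]
eef_pos: [0.5408, 0.0212, 0.2067]
ft_force: [-0.3, 0.3, -2.1]
```

```bash
for i in 1; do python3 -m pendant '[[0,0,0.0015,0,0.005],[0,0,0,0,0.005]]'; python3 -m pendant '[[0,0,0.001,0,0.005],[0,0,0,0,0.005]]'; python3 -m pendant '[[0,0,0.001,0,0.005],[0,0,0,0,0.005]]';done | grep -E "pos|ft"
```

```text
eef_pos: [0.5408, 0.0212, 0.2052]
ft_force: [-0.6, 0.1, -3.4]
eef_pos: [0.5408, 0.0212, 0.2042]
ft_force: [-0.4, 0.1, -3.1]
eef_pos: [0.5409, 0.0212, 0.2032]
ft_force: [0.2, 0.1, -2.1]
```

```bash
for i in 1; do python3 -m pendant '[[0,0,0.001,0,0.005],[0,0,0,0,0.005]]'; python3 -m pendant '[[0,0,0.0007,0,0.005],[0,0,0,0,0.005]]'; done | grep -E "pos|ft"
```

```text
eef_pos: [0.5411, 0.0212, 0.2026]
ft_force: [0.4, 0.1, 0.5]
eef_pos: [0.5412, 0.0211, 0.2021]
ft_force: [-1.5, 0.5, 5.3]
```

```bash
python3 -m pendant '[[0,0,-0.0006,0,0.005],[0,0,0,0,0.012],[0,0,0,0,0.014],[0,0,0,0,0.018],[0,0,0,0,0.024],[0,0,0,0,0.026],[0,0,0,0,0.026],[0,0,0,0,0.026],[0,0,0,0,0.026]]' | grep -E "pos|for|wid"
python3 -m pendant '[[0,0,-0.005,0,0.026],[0,0,-0.01,0,0.026],[0,0,-0.01,0,0.026],[0,0,-0.015,0,0.026],[0,0,-0.03,0,0.026],[0,0,-0.05,0,0.026],[0,0,-0.05,0,0.026],[0,0,0,0,0.026],[0,0,0,0,0.026],[0,0,0,0,0.026],[0,0,0,0,0.026]]'
python3 -c "
from h import *
grab('scene','pics/s6.png');grab('top','pics/t6.png')
b=cv2.resize(cv2.imread('pics/s6.png')[160:310,250:400],None,fx=4,fy=4,interpolation=2)
cv2.imwrite('pics/c7.png',b)"
```

```text
eef_pos: [0.5409, 0.0212, 0.2022]
ft_force: [0.1, -0.3, 0.4]
width: 0.0263
finger_force: 0.0
t: 28.05
eef_pos: [0.5405, 0.0212, 0.3713]
eef_rot: [3.139, 0.12, -0.003]
ft_force: [0.2, 0.7, 0.7]
width: 0.0261
finger_force: 0.0
```

View pics/c7.png

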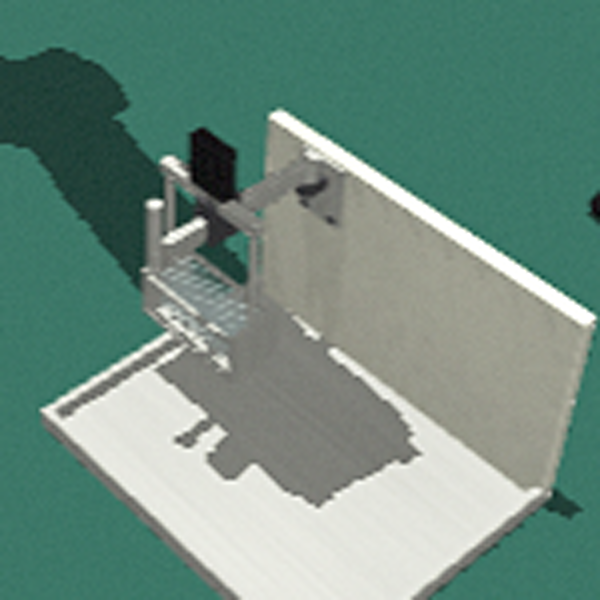

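The rack hangs level on the saddle with the hook through the loop, and the grip block at crop px (213,165) is free. I'll wait for any swing to die out, check stillness, and hand in.

```bash
python3 -m pendant '[[0,0,0,0,0.026],[0,0,0,0,0.026],[0,0,0,0,0.026],[0,0,0,0,0.026],[0,0,0,0,0.026],[0,0,0,0,0.026],[0,0,0,0,0.026],[0,0,0,0,0.026],[0,0,0,0,0.026],[0,0,0,0,0.026],[0,0,0,0,0.026],[0,0,0,0,0.026],[0,0,0,0,0.026],[0,0,0,0,0.026],[0,0,0,0,0.026],[0,0,0,0,0.026]]' | head -1
python3 -c "
from h import *
f=[robot.camera('scene')['img'][160:310,250:330].astype(int) for _ in range(4)]
print([np.percentile(abs(a-f[0]),99.9) for a in f[1:]], np.percentile(abs(f[0]-np.load('pics/s6.png.npz')['img'][160:310,250:330].astype(int)),99.9))
print(robot.hand_in())"
```

```text
t: 30.15
[np.float64(18.0), np.float64(22.0), np.float64(15.001000000003842)] 42.00100000000384
the job is handed in; nothing more can be done
None
```

The hook was swung out to its stop and the rack now hangs level and released in the saddle notch; I handed the job in at about 30 s, and the hand-in returned no verdict.

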